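Index the varnishing turntable to its next notch

ROBOT

A 6-joint arm with a two-finger parallel gripper is mounted at the origin on the work surface. World frame = base frame: x ahead of the robot, y to its left, z up, the work surface at z = 0. Lengths are in m, angles in rad, forces in N, time in s.
With the tool pointing down it reaches from about 0.225 to 0.725 m from the base axis. Payload 3.1 kg.
Tool frame: the origin (TCP) lies between the finger pads; the fingertips stand 25 mm ahead of it and the grasp point (between the pads) lies 6 mm ahead of it (ctrl.tcp_to_tips is the distance from the TCP to the fingertips, in m); z points along the fingers, y is the line along which they close (so a half turn about z gives the same grasp; the last joint's range is limited). The gripper opens to 85 mm and grips with 20 to 120 N. Pads are 22 mm wide; open, the fingers measure 114 mm over their backs; the gripper's body (76 mm by 85 mm) begins 54 mm behind the grasp point. The pads swing forward as they close: fully open they stand 13 mm farther back than shut.
Start: joints at [1.016, 0.048, 0.099, 1.622, 0, 1.443], TCP at [0.217, 0.478, 0.256] pointing down, gripper open.
Joint ranges: [-2.91, 2.91], [-0.99, 1.94], [-1.21, 1.42], [-2.12, 2.29], [-1.49, 1.47], [-3.14, 3.14]. Speed limits (rad/s): [2.79, 2.79, 3.14, 3.14, 3.14, 3.14].

INTERFACE

Orientations are given as a rotation vector (axis times angle).
In Python, from plant import ctrl, cams, job gives the robot as it stands. The module is installed in compiled form; this text tells all that it offers.
- The arm moves only by the shell command python3 -m inch 'ROWS' [FORCE]. ROWS is a JSON object whose one key "commands" holds a list of rows, each an object with "delta_pos": the shift along the tool's x, y, z in m, a list of three; "turn": the turn about the tool's z in rad; "gripper": the opening, from 0 (shut) to 1 (fully open). A call has 1 to 8 rows; each row shifts and turns the commanded pose from where the row before left it, along the tool's axes as they then stand; what a row does not reach is not made up. A row lasts 1/10 s, in which the tool goes at most 50 mm and 8.59 degrees, less where a joint would pass 70% of its speed; a pose out of reach is approached as far as the arm can. A call with a gripper value outside its range is refused whole. The fingers move at their own pace and stop on an object; FORCE is the grip in N (left out, the last holds). Time passes only in rows, so rows that do not move let the fingers close. It gives the time, the measured TCP pose, the force, the opening and the grip force at its end, in the units of the state.
- ctrl.observe(): the state, without advancing time (a new reading comes with each control period).
- cams.camera(name): name is "scene" or "top"; returns the picture (384x512x3 uint8, blue, green, red); there is no depth.
- cams.camera_model(name): a dict with "camera_matrix" (3x3 intrinsics, pixels), "R" (3x3) and "t" (3): a world point X has camera coordinates R X + t. Camera axes: x right, y down, z forward; pixel columns grow to the right and rows downward; lengths in m; the calibration is good to about 2 mm. A picture is of the moment at which its call begins. camera_model takes no time and is no camera call.
- job.hand_in(): hands the job in; it is judged then, once.
The state is a dict: "time": time; "joint_pos": joint angles; "qd": joint speeds; "effort": joint torques, N m; "tcp_pos": TCP position; "eef_rot": TCP orientation; "contact_force": force on the tool from outside, world axes, zero at the start; "moment": the same for the moment, N m; "finger_gap": finger opening in m; "gripper_force": force on a finger pad.
Only numpy, scipy, OpenCV 4.12 (cv2) and the standard library are available. Lean on these libraries where they do the work, as an engineer would, in place of code of your own. Each camera call takes 0.05 s, during which the arm holds its last target. There are 200 camera calls.

TASK

Turn the freshly varnished slab on to its next position: pull the red ring of the turntable's spring lock up, turn the table counter-clockwise (seen from above) and let the pin spring fully home in the next notch, on the brass sector, which you have to feel for because that sector was re-clamped by hand. The lock pin bends easily, so treat it gently and never wrench it sideways against a notch or press it hard onto the rim. Do not touch the wet slab with anything, and leave everything else on the bench where it is.

Things in the scene. Friction and masses are not known exactly. Their poses are not given: they have to be found in the camera images.
- stand: fixed round blue base of the indexing turntable, 304 mm across, 12 mm thick, on newspaper; origin on the turning axis at the table surface, z up; its -x axis points from the turning axis to the start notch. A raised index rim runs round part of it, 135 mm from the axis: first a dark steel sector, then a brass one. The rim has only two notches, one in each. The table turns from -0.04 to 1.16 rad.
- start_notch (a point): fixed point on the rim at the start notch, 31.5 mm above the table (rim top): a radial slot 13 mm wide with upright walls in the dark steel sector (26 mm wide radially). The pin starts here.
- steel_end (a point): point on the rim top where the steel sector ends, 0.50 rad counter-clockwise of the start notch. Then comes the brass sector (18 mm wide radially, top 30 mm above the table), which slides under the steel one. Its notch (11.6 mm wide, upright walls) was re-clamped by hand: anywhere from 0.65 to 1.05 rad counter-clockwise of the start notch, not measured; feel for it (the pin drops 7 mm) or see it.
- platter (a joint): turning angle (rad) of the plywood platter (196 mm across, top 46 mm above the table) with its aluminium arm and lock; 0 with the arm over the start notch, grows counter-clockwise seen from above. Stiff: it needs about 2 to 3 N sideways at the ring to turn and stays where it is left.
- plunger (a joint): lift (m) of the spring lock (red ring, stem and index pin in one piece): 0 = fully home in a notch, about 0.007 = pin resting on the brass sector, about 0.0085 = on the steel sector, 0.016 = upper stop; above 0.010 the pin is clear of the rim. The spring pushes it down with 6.5 N at 0 and 10.5 N at the stop, damped: a freed pin drops in well under 0.1 s.
- ring (a point): centre of the upright red pull ring at the end of the arm, 135 mm from the turning axis, 84 mm above the table with the lock home, rising with the lock. 36 mm outside diameter, 8 mm round bar. Site x points towards the turning axis, y is the ring's own axis (the direction of turning; fingers closing along it pinch 8 mm), z up. It does not swivel. Nothing stands within 35 mm beside it.
- bush (a point): top centre of the aluminium guide bush of the lock at the end of the arm, 58 mm above the table; 22 mm wide; 8 mm below the lower edge of the ring when the lock is home; turns with the platter
- index_pin: steel index pin under the ring, 8 mm diameter with a round end, one piece with the lock, turning with the platter; its origin lies on the pin's axis, at table height when the lock is home; the tip is 22 mm above the origin. It bends if loaded with more than 25 N; the lock spring alone loads it with up to 9 N.
- slab: freshly varnished half-round log slab, about 184 by 92 mm and 32 mm thick (top 78 mm above the table), screwed to the platter from below and turning with it; nowhere more than 105 mm from the turning axis; origin on the turning axis at its underside
- brush: loose paint brush, 200 mm long, lying to the right of the turntable; bystander, origin under its middle
- tin: loose closed tin, 66 mm wide, 75 mm tall, beside the turntable; bystander, origin under its centre
- tub: loose white plastic tub, 100 mm wide, 85 mm tall; bystander, origin under its centre
- bottle: loose amber bottle, 64 mm wide, 160 mm tall; bystander, origin under its centre
- screwdriver: loose screwdriver lying on the table; bystander, origin under its middle
- spare_slab: loose unvarnished half-round slab, 170 by 85 mm, 30 mm thick; bystander, origin near the middle of its underside
- log_round: loose short log round, 124 mm wide, 50 mm tall; bystander, origin under its centre

How it is judged:
On the way, in this order (a step that is already met when the one before it is completed fails the run):
1. the ring is pulled until the pin is clear of the start notch (value of joint plunger above 0.0095 m and value of joint platter below 0.1 rad), for 0.1 s.
2. the table is turned well past the start notch (value of joint platter above 0.3 rad), for 0.1 s.
At the end, for the whole second after the job is handed in: the lock is home (plunger below 2.5 mm) in the next notch (platter between 0.58 and 1.12 rad, where the only place the pin can go down is that notch), and the table is at rest (value of joint plunger below 0.0025 m and value of joint platter between 0.58 and 1.12 rad and velocity of joint platter between -0.05 and 0.05 rad/s); the robot touches nothing.
It fails at once if the index pin is loaded with more than 25 N (contact force between index_pin and anything else above 25 N).
It fails at once if the robot touches the wet slab (contact force between any of the fingers, the arm and slab above 0.5 N).
It fails at once if a bystander is moved more than 20 mm (distance of any of brush, tin, tub, bottle, screwdriver, spare_slab, log_round from where it was at the start of the episode above 0.02 m).
It also fails if it takes over 58 s, if anything falls off the work surface, if the arm or the gripper's body presses on something with over 40 N, if the wrist force passes 120 N, or if a joint passes its speed limit or range.

## Working session

There is one attempt and no reset: what is moved stays moved. The work goes in short steps, Python scripts to look and compute and a shell command to move; the robot and the scene stay as the last step left them, time stands still between calls to the robot, and variables do not carry over. Pictures are saved under pics/ and viewed, at most 10 in all, crops included, and the job is handed in when it is done.

```bash
mkdir -p pics; python3 - <<'E'
from plant import ctrl,cams
import cv2
for n in("scene","top"):
    cv2.imwrite(f"pics/{n}0.png",cams.camera(n)); m=cams.camera_model(n); print(n,m)
print(ctrl.observe(),ctrl.tcp_to_tips)
E
```

```text
scene {'camera_matrix': array([[436.12145758,   0.        , 252.95173474],
       [  0.        , 436.12145758, 191.17282579],
       [  0.        ,   0.        ,   1.        ]]), 'R': array([[-0.82896065,  0.55929712, -0.00331264],
       [ 0.4192102 ,  0.61738865, -0.66565311],
       [-0.37025268, -0.55318893, -0.74625395]]), 't': array([ 0.46213346, -0.157269  ,  1.61795729])}
top {'camera_matrix': array([[396.00474062,   0.        , 255.50651646],
       [  0.        , 396.00474062, 190.77614338],
       [  0.        ,   0.        ,   1.        ]]), 'R': array([[ 0.00592827, -0.99966222,  0.02530429],
       [-0.99416002, -0.00861858, -0.10757124],
       [ 0.10775299, -0.0245188 , -0.9938753 ]]), 't': array([-0.06240199,  0.56625427,  1.38216594])}
{'time': 0.1, 'joint_pos': array([ 1.01622005e+00,  4.86994319e-02,  9.77132616e-02,  1.62197597e+00,
       -1.68357980e-05,  1.44301357e+00]), 'qd': array([ 0.00020825, -0.00042119,  0.00359146, -0.0014018 ,  0.00164483,
        0.00031613]), 'effort': array([ 1.79185314e-03, -3.39851761e+01,  3.20935714e+01,  1.58664311e-02,
       -2.40961845e-04, -2.48527002e-06]), 'tcp_pos': array([0.2170667 , 0.47747189, 0.25520163]), 'eef_rot': array([-0.6651786 , -3.06963815,  0.00321408]), 'contact_force': array([-0.7547563 , -0.90220979,  0.95993308]), 'moment': array([-0.03526601, -0.01188267,  0.01125946]), 'gripper_force': 0.0, 'finger_gap': 0.0852827746844238} 0.025
```

View pics/scene0.png

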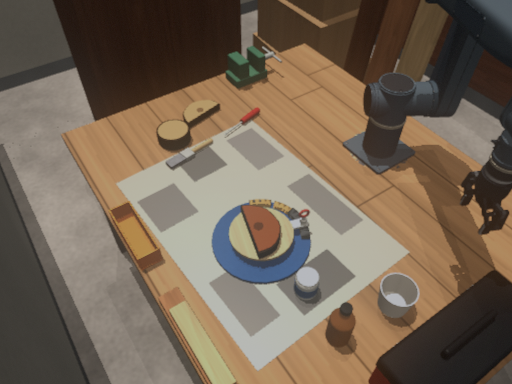

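View pics/top0.png

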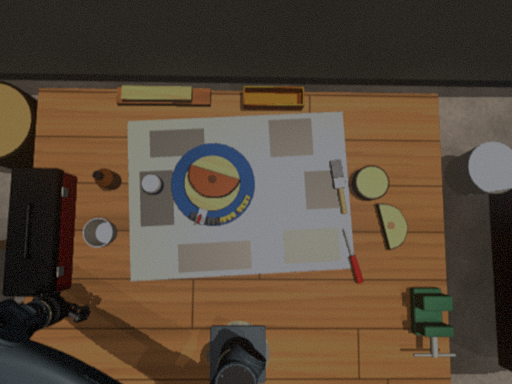

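```bash
cat > h.py <<'E'
import numpy as np,cv2
from plant import ctrl,cams
def ray(n,u,v):
    m=cams.camera_model(n);R=m["R"];c=-R.T@m["t"]
    d=R.T@np.linalg.inv(m["camera_matrix"])@[u,v,1]; return c,d/np.linalg.norm(d)
def plane(n,u,v,z):
    c,d=ray(n,u,v); return c+d*(z-c[2])/d[2]
def tri(a,b):
    (c1,d1),(c2,d2)=ray("scene",*a),ray("top",*b)
    s=np.linalg.lstsq(np.c_[d1,-d2],c2-c1,rcond=None)[0]
    p,q=c1+s[0]*d1,c2+s[1]*d2; return (p+q)/2,np.linalg.norm(p-q)
def proj(n,X):
    m=cams.camera_model(n);p=m["camera_matrix"]@(m["R"]@X+m["t"]);return p[:2]/p[2]
E
python3 - <<'E'
from h import *
s=cv2.imread("pics/scene0.png");t=cv2.imread("pics/top0.png")
a=cv2.resize(s[185:285,200:325],None,fx=4,fy=4,interpolation=2)
b=cv2.resize(t[135:235,160:265],None,fx=4,fy=4,interpolation=2)
b=b[:a.shape[0]]
# stack vertical would exceed; save side by side scaled to 800 wide
c=np.hstack([cv2.resize(a,(440,352)),cv2.resize(b,(360,343))[:343].copy() if 0 else cv2.resize(b,(360,352))])
cv2.imwrite("pics/crop0.png",c)
# blue base ellipse
for n,im in(("scene",s),("top",t)):
    h=cv2.cvtColor(im,cv2.COLOR_BGR2HSV)
    m=cv2.inRange(h,(105,120,40),(125,255,255)); k=cv2.findContours(m,0,1)[0]; k=max(k,key=cv2.contourArea)
    e=cv2.fitEllipse(cv2.convexHull(k)); print(n,"blue",e, plane(n,*e[0],.012))
    r=cv2.inRange(h,(0,170,70),(9,255,255))|cv2.inRange(h,(173,170,70),(180,255,255))
    N,l,st,ce=cv2.connectedComponentsWithStats(r)
    for i in range(1,N):
        if st[i,4]>4 and abs(ce[i]-e[0]).max()<70: print(st[i],ce[i])
E
```

```text
scene blue ((272.5438232421875, 266.60772705078125), (25.85781478881836, 57.404815673828125), 76.34170532226562) [0.62338438 0.19957363 0.012     ]
top blue ((212.393798828125, 184.09552001953125), (80.65408325195312, 82.24754333496094), 78.24555969238281) [0.59173194 0.0973012  0.012     ]
[190 167   8   9  25] [192.68 170.84]
[194 175   3   3   6] [195.16666667 176.        ]
[197 216   3   6   9] [198.33333333 218.77777778]
```

View pics/crop0.png

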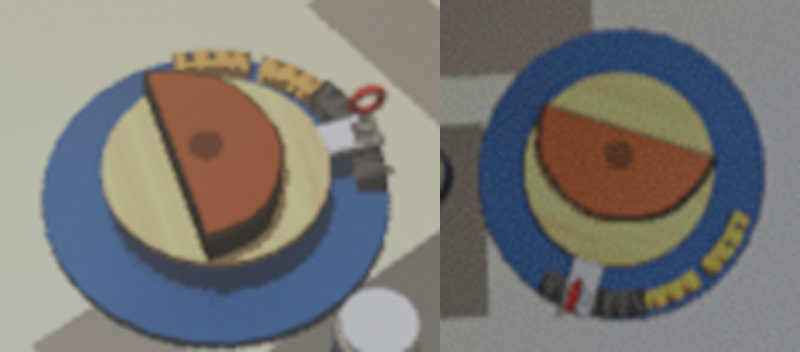

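Left half (scene): the red ring is at about scene pixel (304.5,213). Right half (top): it is at (198.5,218.5). The brass has one full gap, at about scene (272.4,203.5) and top (236,214.5), which probably is the notch.

```bash
python3 - <<'E'
from h import *
p,e=tri((304.5,213.1),(198.5,218.5));print("ring",p,e)
q,e2=tri((272.4,203.5),(236.1,214.5));print("gap",q,e2)
c=plane("top",212.9,184.1,.012);
t=cv2.imread("pics/top0.png");h=cv2.cvtColor(t,cv2.COLOR_BGR2HSV)
m=cv2.inRange(h,(105,120,40),(125,255,255));k=max(cv2.findContours(m,0,1)[0],key=cv2.contourArea)
hull=cv2.convexHull(k)[:,0].astype(float);w=np.array([plane("top",*x,.012)[:2] for x in hull])
A=np.c_[2*w,np.ones(len(w))];x=np.linalg.lstsq(A,(w**2).sum(1),rcond=None)[0];C=x[:2];print("axis",C,"R",np.sqrt(x[2]+C@C))
s=cv2.imread("pics/scene0.png");h=cv2.cvtColor(s,cv2.COLOR_BGR2HSV)
ang=lambda v:np.arctan2(v[1],v[0])
print("ring r,ang",np.linalg.norm(p[:2]-C),ang(p[:2]-C))
g=plane("top",236.1,214.5,.03);gs=plane("scene",272.4,203.5,.03)
for y in(g,gs,q):print("gap",y,np.linalg.norm(y[:2]-C),ang(y[:2]-C)-ang(p[:2]-C))
# red mask scene around ring
r=cv2.inRange(h,(0,140,60),(8,255,255))|cv2.inRange(h,(173,140,60),(180,255,255));N,l,st,ce=cv2.connectedComponentsWithStats(r[195:235,290:325]);print(st[1:],ce[1:]+[290,195])
from scipy.spatial.transform import Rotation as R
print(R.from_rotvec(ctrl.observe()["eef_rot"]).as_matrix().round(3))
E
```

```text
ring [0.46394156 0.13674348 0.08403859] 0.0016605004503192535
gap [0.48411484 0.00887416 0.01619381] 0.004673022338611612
axis [0.59300032 0.09693155] R 0.1477881070323415
ring r,ang 0.13505981967763048 2.8423751387923994
gap [0.48164256 0.01002004 0.03      ] 0.14125919272683307 -5.3212487363058765
gap [0.4930312  0.01657857 0.03      ] 0.12825921766883 -5.306927439335606
gap [0.48411484 0.00887416 0.01619381] 0.14003624977442158 -5.303935032569839
[[10 15  8  4  8]
 [15 20  1  1  1]] [[303.5  210.75]
 [305.   215.  ]]
[[-0.91   0.414 -0.001]
 [ 0.414  0.91  -0.002]
 [ 0.    -0.002 -1.   ]]
```

```bash
python3 -m inch '{"commands":[{"delta_pos":[0,0,0],"turn":-0.128,"gripper":0.4},{"delta_pos":[-0.0336,-0.0252,0],"turn":0,"gripper":0.4},{"delta_pos":[-0.0336,-0.0252,0],"turn":0,"gripper":0.4},{"delta_pos":[-0.0336,-0.0252,0],"turn":0,"gripper":0.4},{"delta_pos":[-0.0336,-0.0252,0],"turn":0,"gripper":0.4},{"delta_pos":[-0.0336,-0.0252,0],"turn":0,"gripper":0.4},{"delta_pos":[-0.0336,-0.0252,0],"turn":0,"gripper":0.4},{"delta_pos":[-0.0336,-0.0252,0],"turn":0,"gripper":0.4}]}' 20
python3 -m inch '{"commands":[{"delta_pos":[-0.0336,-0.0252,0],"turn":0,"gripper":0.4},{"delta_pos":[-0.0336,-0.0252,0],"turn":0,"gripper":0.4},{"delta_pos":[-0.0336,-0.0252,0],"turn":0,"gripper":0.4},{"delta_pos":[0,0,0.04],"turn":0,"gripper":0.4},{"delta_pos":[0,0,0.04],"turn":0,"gripper":0.4},{"delta_pos":[0,0,0],"turn":0,"gripper":0.4},{"delta_pos":[0,0,0],"turn":0,"gripper":0.4},{"delta_pos":[0,0,0],"turn":0,"gripper":0.4}]}'
python3 - <<'E'
from h import *
from scipy.spatial.transform import Rotation as R
o=ctrl.observe();M=R.from_rotvec(o["eef_rot"]).as_matrix();print(M.round(3))
for z in(.101,):print(M.T@(np.array([.464,.137,z])-o["tcp_pos"]))
s=cams.camera("scene");t=cams.camera("top")
c=np.hstack([cv2.resize(s[150:250,250:350],(400,400),interpolation=2),cv2.resize(t[170:270,150:250],(400,400),interpolation=2)])
cv2.imwrite("pics/c1.png",c)
E
```

```text
time: 0.9
tcp_pos: [0.3907, 0.2385, 0.2559]
eef_rot: [-0.467, -3.106, 0.0]
contact_force: [0.2, -0.4, 0.3]
finger_gap: 0.0344
gripper_force: 0.0
time: 1.7
tcp_pos: [0.4659, 0.1387, 0.1793]
eef_rot: [0.466, 3.102, 0.002]
contact_force: [-0.3, 0.5, 0.1]
finger_gap: 0.0344
gripper_force: 0.0
[[-0.956  0.294  0.005]
 [ 0.294  0.956  0.001]
 [-0.004  0.002 -1.   ]]
[ 0.00167907 -0.00236087  0.07830939]
```

View pics/c1.png

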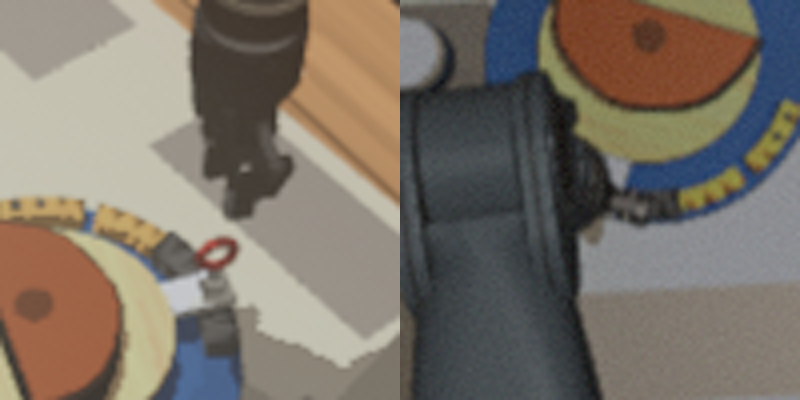

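The scene crop shows the ring at (304,213) under the open fingers, which are about 80 mm above it. In the top view the wrist hides the ring. I'll descend.

```bash
python3 -m inch '{"commands":[{"delta_pos":[0.0017,-0.0024,0.02],"turn":0,"gripper":0.4},{"delta_pos":[0,0,0.02],"turn":0,"gripper":0.4},{"delta_pos":[0,0,0.015],"turn":0,"gripper":0.4},{"delta_pos":[0,0,0.01],"turn":0,"gripper":0.4},{"delta_pos":[0,0,0.007],"turn":0,"gripper":0.4},{"delta_pos":[0,0,0.006],"turn":0,"gripper":0.4},{"delta_pos":[0,0,0],"turn":0,"gripper":0.4},{"delta_pos":[0,0,0],"turn":0,"gripper":0.4}]}'
python3 - <<'E'
from h import *
from scipy.spatial.transform import Rotation as R
o=ctrl.observe();M=R.from_rotvec(o["eef_rot"]).as_matrix()
print(M.T@(np.array([.464,.137,.101])-o["tcp_pos"]))
s=cams.camera("scene")
cv2.imwrite("pics/c2.png",cv2.resize(s[160:240,260:340],(560,560),interpolation=2))
E
```

```text
time: 2.6
tcp_pos: [0.4623, 0.1364, 0.0989]
eef_rot: [0.467, 3.106, 0.0]
contact_force: [-0.0, 0.3, 0.8]
finger_gap: 0.0343
gripper_force: 0.0
[-0.00143252  0.00102808 -0.00212351]
```

View pics/c2.png

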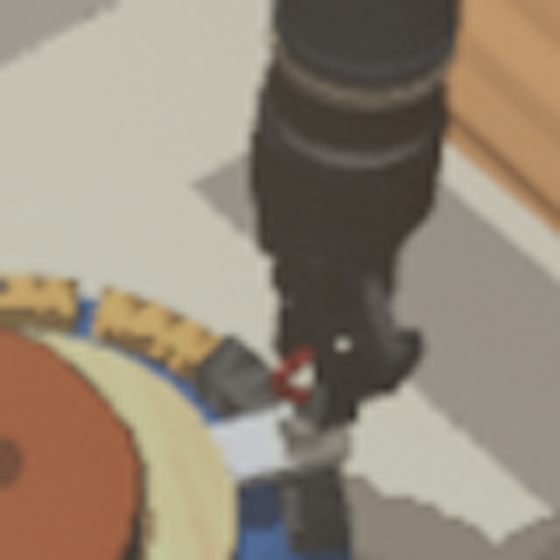

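The red ring sits between the two fingers at about crop (295,372). I'll close gently at 20 N.

```bash
python3 -m inch '{"commands":[{"delta_pos":[0,0,0],"turn":0,"gripper":0.25},{"delta_pos":[0,0,0],"turn":0,"gripper":0.18},{"delta_pos":[0,0,0],"turn":0,"gripper":0.15},{"delta_pos":[0,0,0],"turn":0,"gripper":0.15}]}' 20
python3 -m inch '{"commands":[{"delta_pos":[0,0,0],"turn":0,"gripper":0.12},{"delta_pos":[0,0,0],"turn":0,"gripper":0.12},{"delta_pos":[0,0,0],"turn":0,"gripper":0.12}]}'
```

```text
time: 3.05
tcp_pos: [0.462, 0.1364, 0.0984]
eef_rot: [0.468, 3.106, 0.0]
contact_force: [0.6, -0.2, -0.1]
finger_gap: 0.0126
gripper_force: 0.0
time: 3.35
tcp_pos: [0.4619, 0.1364, 0.0983]
eef_rot: [-0.468, -3.107, -0.0]
contact_force: [-1.0, -0.9, 0.3]
finger_gap: 0.0098
gripper_force: 0.0
```

```bash
python3 -m inch '{"commands":[{"delta_pos":[0,0,0],"turn":0,"gripper":0.05},{"delta_pos":[0,0,0],"turn":0,"gripper":0.0},{"delta_pos":[0,0,0],"turn":0,"gripper":0.0},{"delta_pos":[0,0,0],"turn":0,"gripper":0.0}]}' 40
python3 -m inch '{"commands":[{"delta_pos":[0,0,-0.002],"turn":0,"gripper":0},{"delta_pos":[0,0,-0.002],"turn":0,"gripper":0},{"delta_pos":[0,0,0],"turn":0,"gripper":0.0},{"delta_pos":[0,0,0],"turn":0,"gripper":0.0}]}'
```

```text
time: 3.75
tcp_pos: [0.4619, 0.1364, 0.0984]
eef_rot: [-0.467, -3.107, -0.0]
contact_force: [0.6, 0.4, 1.0]
finger_gap: 0.0068
gripper_force: 39.0
time: 4.15
tcp_pos: [0.4618, 0.1364, 0.1016]
eef_rot: [-0.468, -3.106, 0.0]
contact_force: [3.3, 0.7, -8.0]
finger_gap: 0.0067
gripper_force: 38.8
```

```bash
python3 -m inch '{"commands":[{"delta_pos":[0,0,-0.003],"turn":0,"gripper":0},{"delta_pos":[0,0,-0.003],"turn":0,"gripper":0},{"delta_pos":[0,0,-0.003],"turn":0,"gripper":0.0},{"delta_pos":[0,0,0],"turn":0,"gripper":0.0},{"delta_pos":[0,0,0],"turn":0,"gripper":0.0},{"delta_pos":[0,0,0],"turn":0,"gripper":0.0}]}'
```

```text
time: 4.75
tcp_pos: [0.4618, 0.1363, 0.1111]
eef_rot: [-0.468, -3.106, 0.0]
contact_force: [3.8, 1.0, -10.0]
finger_gap: 0.0066
gripper_force: 38.7
```

```bash
python3 -m inch '{"commands":[{"delta_pos":[-0.0001,-0.003,0],"turn":-0.022,"gripper":0},{"delta_pos":[-0.00017,-0.0068,0],"turn":-0.05,"gripper":0},{"delta_pos":[-0.00017,-0.0068,0],"turn":-0.05,"gripper":0},{"delta_pos":[0,0,0],"turn":0,"gripper":0.0},{"delta_pos":[0,0,0],"turn":0,"gripper":0.0}]}'
```

```text
time: 5.25
tcp_pos: [0.4579, 0.1195, 0.1112]
eef_rot: [-0.279, -3.129, 0.002]
contact_force: [4.4, -2.1, -10.2]
finger_gap: 0.0066
gripper_force: 39.0
```

```bash
cat > a.py <<'E'
from h import *
from scipy.spatial.transform import Rotation as R
C=np.array([.593,.097]);o=ctrl.observe();M=R.from_rotvec(o["eef_rot"]).as_matrix();d=o["tcp_pos"][:2]-C
print("r %.4f ang %.4f yaw %.4f"%(np.hypot(*d),(np.arctan2(d[1],d[0])-2.851)%6.283,(np.arctan2(M[1,1],M[0,1])-1.2716)%3.1416),"F tool",(M.T@o["contact_force"]).round(1),"z",o["tcp_pos"][2].round(4),"t",o["time"])
E
python3 a.py
```

```text
r 0.1370 ang 0.1254 yaw 0.1213 F tool [-4.7 -1.2 10.2] z 0.1112 t 5.25
```

```bash
python3 -m inch '{"commands":[{"delta_pos":[-0.00017,-0.0068,0],"turn":-0.05,"gripper":0},{"delta_pos":[-0.00017,-0.0068,0],"turn":-0.05,"gripper":0},{"delta_pos":[-0.00017,-0.0068,0],"turn":-0.05,"gripper":0},{"delta_pos":[-0.00017,-0.0068,0],"turn":-0.05,"gripper":0},{"delta_pos":[-0.00017,-0.0068,0],"turn":-0.05,"gripper":0},{"delta_pos":[-0.00017,-0.0068,0],"turn":-0.05,"gripper":0},{"delta_pos":[-0.00017,-0.0068,0],"turn":-0.05,"gripper":0},{"delta_pos":[0,0,0],"turn":0,"gripper":0}]}'; python3 a.py
```

```text
time: 6.05
tcp_pos: [0.4581, 0.0725, 0.1113]
eef_rot: [0.27, -3.13, 0.0]
contact_force: [3.5, -0.3, -9.8]
finger_gap: 0.0068
gripper_force: 39.0
r 0.1371 ang 0.4697 yaw 0.4710 F tool [-3.4 -0.9  9.8] z 0.1113 t 6.05
```

```bash
python3 -m inch '{"commands":[{"delta_pos":[-0.00017,-0.0068,0],"turn":-0.05,"gripper":0},{"delta_pos":[-0.00017,-0.0068,0],"turn":-0.05,"gripper":0},{"delta_pos":[-0.00017,-0.0068,0],"turn":-0.05,"gripper":0},{"delta_pos":[-0.00017,-0.0068,0],"turn":-0.05,"gripper":0},{"delta_pos":[-0.00017,-0.0068,0],"turn":-0.05,"gripper":0},{"delta_pos":[-0.00017,-0.0068,0],"turn":-0.05,"gripper":0},{"delta_pos":[-0.00017,-0.0068,0],"turn":-0.05,"gripper":0},{"delta_pos":[-0.00017,-0.0068,0],"turn":-0.05,"gripper":0}]}'; python3 - <<'E'
from h import *
import runpy
s=cams.camera("scene");cv2.imwrite("pics/c3.png",cv2.resize(s[170:250,230:330],(750,600),interpolation=2))
runpy.run_path("a.py")
E
```

```text
time: 6.85
tcp_pos: [0.4769, 0.0234, 0.1108]
eef_rot: [0.888, -3.012, -0.004]
contact_force: [1.4, 1.9, -10.2]
finger_gap: 0.0069
gripper_force: 39.5
r 0.1374 ang 0.8636 yaw 0.8733 F tool [-1.8 -1.4 10.9] z 0.1109 t 6.9
```

View pics/c3.png

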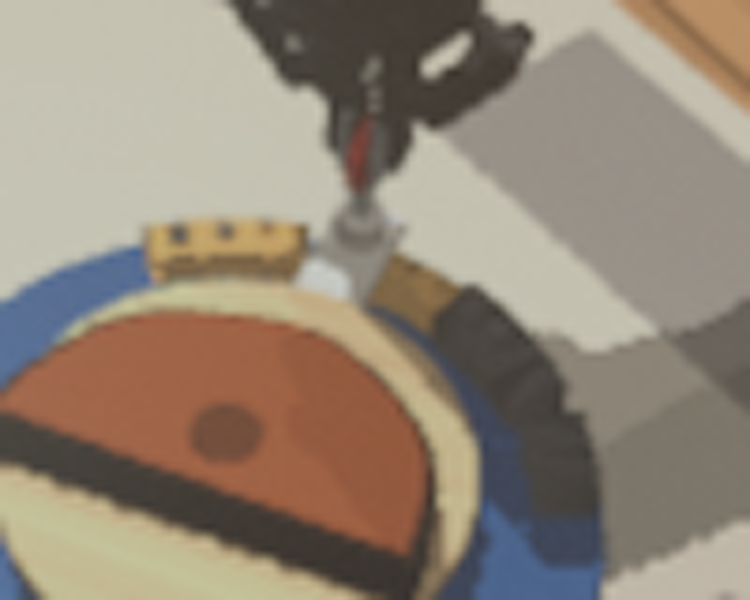

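The brass shows to the left of the arm from crop (150,235) to (305,235). Its right edge and the blue gap begin right beside the arm, so the notch is about 0.1 rad ahead. I'll lower the pin to just above the brass, loosen the fingers so that only the spring loads it, then creep.

```bash
python3 -m inch '{"commands":[{"delta_pos":[0,0,0],"turn":0,"gripper":0},{"delta_pos":[0,0,0.002],"turn":0,"gripper":0},{"delta_pos":[0,0,0.0015],"turn":0,"gripper":0},{"delta_pos":[0,0,0.001],"turn":0,"gripper":0},{"delta_pos":[0,0,0],"turn":0,"gripper":0},{"delta_pos":[0,0,0],"turn":0,"gripper":0}]}'; python3 a.py
python3 -m inch '{"commands":[{"delta_pos":[0,0,0],"turn":0,"gripper":0.08},{"delta_pos":[0,0,0],"turn":0,"gripper":0.10},{"delta_pos":[0,0,0],"turn":0,"gripper":0.12},{"delta_pos":[0,0,0],"turn":0,"gripper":0.12},{"delta_pos":[0,0,0],"turn":0,"gripper":0.12}]}'; python3 a.py
```

```text
time: 7.5
tcp_pos: [0.4775, 0.0226, 0.1068]
eef_rot: [0.888, -3.013, -0.0]
contact_force: [1.7, -0.8, -9.0]
finger_gap: 0.007
gripper_force: 39.3
r 0.1374 ang 0.8631 yaw 0.8723 F tool [-1.  -1.6  9. ] z 0.1068 t 7.5
time: 8.0
tcp_pos: [0.4784, 0.0225, 0.108]
eef_rot: [-0.888, 3.011, -0.001]
contact_force: [0.8, 0.2, 0.7]
finger_gap: 0.0103
gripper_force: 0.0
r 0.1367 ang 0.8667 yaw 0.8726 F tool [-0.8 -0.2 -0.7] z 0.108 t 8.0
```

```bash
R='x'; python3 -m inch '{"commands":[{"delta_pos":[0,-0.001,0],"turn":-0.0074,"gripper":0.12},{"delta_pos":[0,-0.001,0],"turn":-0.0074,"gripper":0.12},{"delta_pos":[0,-0.001,0],"turn":-0.0074,"gripper":0.12},{"delta_pos":[0,-0.001,0],"turn":-0.0074,"gripper":0.12},{"delta_pos":[0,0,0],"turn":0,"gripper":0.12},{"delta_pos":[0,0,0],"turn":0,"gripper":0.12}]}'; python3 a.py
```

```text
time: 8.6
tcp_pos: [0.4788, 0.0215, 0.1071]
eef_rot: [0.935, -2.999, -0.01]
contact_force: [-4.1, 6.4, 4.9]
finger_gap: 0.0106
gripper_force: 3.9
r 0.1369 ang 0.8746 yaw 0.9035 F tool [-0.3  7.6 -4.9] z 0.1071 t 8.6
```

```bash
python3 - <<'E'
from h import *
s=cams.camera("scene");cv2.imwrite("pics/c4.png",cv2.resize(s[170:250,230:330],(750,600),interpolation=2))
import runpy;runpy.run_path("a.py")
E
```

```text
r 0.1369 ang 0.8749 yaw 0.9035 F tool [-1.2  7.5 -4.4] z 0.1072 t 8.65
```

View pics/c4.png

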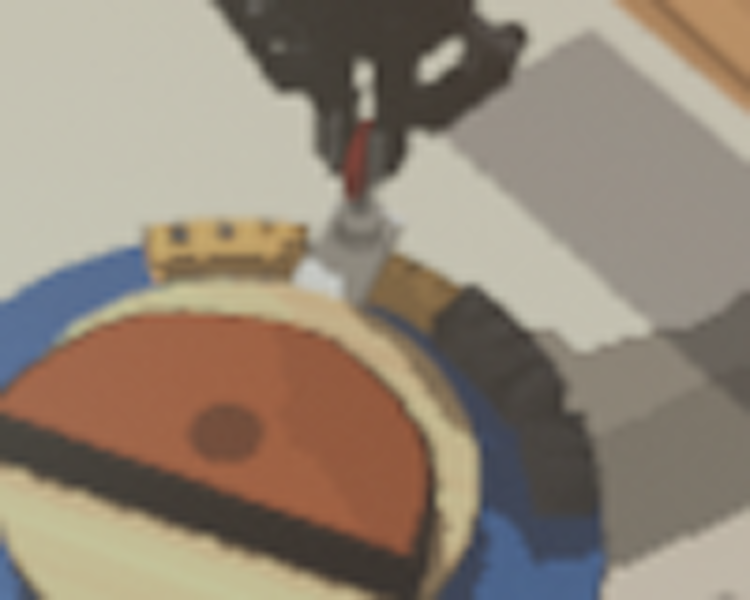

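The ring has dropped only about 1 px, so the pin rests on the brass and sideways friction holds it. The notch gap is still just left of the bush, at about crop (310,240). I'll take off the side load and work out the far wall's angle from this view.

```bash
python3 -m inch '{"commands":[{"delta_pos":[0,0.002,0],"turn":0.015,"gripper":0.12},{"delta_pos":[0,0.001,-0.001],"turn":0.015,"gripper":0.12},{"delta_pos":[0,0,0],"turn":0,"gripper":0.12},{"delta_pos":[0,0,0],"turn":0,"gripper":0.12}]}'; python3 a.py; python3 - <<'E'
from h import *
C=np.array([.593,.097])
def rep(u,v,z=.03):
    p=plane("scene",u,v,z);d=p[:2]-C;print((u,v),"r %.4f ang %.4f"%(np.hypot(*d),(np.arctan2(d[1],d[0])-2.8424)%6.283))
for x,y in((307,226),(304,245),(301,265)):rep(230+x/7.5-.43,170+y/7.5-.43)
# brass profile along r=.135 arc in the initial pictures
s=cv2.imread("pics/scene0.png");t=cv2.imread("pics/top0.png")
for n,im in(("scene",s),("top",t)):
  for r in(.131,.135,.139):
    A=np.arange(.80,1.14,.01)
    v=[im[tuple(np.round(proj(n,np.array([C[0]+r*np.cos(2.8424+a),C[1]+r*np.sin(2.8424+a),.03]))[::-1]).astype(int))].astype(int) for a in A]
    print(n,r,[int(q[2]-q[0]) for q in v])
E
```

```text
time: 9.05
tcp_pos: [0.4782, 0.0214, 0.1077]
eef_rot: [0.887, -3.013, 0.0]
contact_force: [-0.9, 0.4, 0.2]
finger_gap: 0.0101
gripper_force: 0.5
r 0.1374 ang 0.8728 yaw 0.8720 F tool [ 0.5  0.8 -0.2] z 0.1077 t 9.05
(270.50333333333333, 199.70333333333332) r 0.1424 ang 1.0480
(270.1033333333333, 202.23666666666665) r 0.1315 ang 1.0412
(269.7033333333333, 204.90333333333334) r 0.1203 ang 1.0322
scene 0.131 [81, 81, 81, 81, 79, 79, 82, 82, 83, 83, 83, 82, 83, 54, 54, 54, -19, -19, -51, -51, -51, -20, -20, -1, 57, 57, 81, 81, 81, 85, 85, 86, 86, 86]
scene 0.135 [79, 79, 73, 73, 79, 77, 77, 83, 83, 83, 83, 83, 83, 80, 38, 38, 38, 4, 4, -7, -7, -7, -1, -1, 55, 55, 55, 77, 77, 83, 83, 83, 85, 85]
scene 0.139 [66, 66, 66, 62, 62, 77, 70, 70, 81, 81, 83, 83, 83, 80, 57, 27, 27, 27, 16, 16, 15, 15, 19, 19, 19, 48, 48, 70, 70, 70, 80, 80, 84, 84]
top 0.131 [70, 79, 79, 79, 75, 75, 69, 71, 71, 71, 71, 73, 73, 73, 47, 1, 1, -49, -49, -49, -63, -23, -23, -23, 68, 68, 68, 68, 76, 76, 76, 76, 76, 76]
top 0.135 [73, 73, 73, 72, 72, 72, 77, 77, 77, 76, 72, 72, 71, 71, 71, -8, -8, -8, -54, -56, -56, -56, -20, 33, 33, 66, 66, 81, 81, 77, 77, 76, 76, 76]
top 0.139 [76, 61, 61, 61, 51, 71, 71, 79, 79, 79, 81, 81, 81, 59, 59, 42, -31, -31, -31, -58, -58, -58, -58, 27, 27, 27, 38, 68, 68, 68, 80, 80, 80, 64]
```

The notch spans about 0.945–1.035 rad in both views, so its centre is about 0.988. I'll regrip, lift, move 0.115 rad on and lower there.

```bash
python3 -m inch '{"commands":[{"delta_pos":[0,0,0],"turn":0,"gripper":0.06},{"delta_pos":[0,0,0],"turn":0,"gripper":0},{"delta_pos":[0,0,0],"turn":0,"gripper":0},{"delta_pos":[0,0,-0.002],"turn":0,"gripper":0},{"delta_pos":[0,0,-0.002],"turn":0,"gripper":0},{"delta_pos":[0,0,-0.001],"turn":0,"gripper":0},{"delta_pos":[0,0,0],"turn":0,"gripper":0},{"delta_pos":[0,0,0],"turn":0,"gripper":0}]}' 40; python3 a.py
```

```text
time: 9.85
tcp_pos: [0.4779, 0.0218, 0.1121]
eef_rot: [0.887, -3.013, -0.001]
contact_force: [2.4, 0.4, -9.6]
finger_gap: 0.0072
gripper_force: 38.7
r 0.1375 ang 0.8690 yaw 0.8720 F tool [-2.2 -0.9  9.6] z 0.1121 t 9.85
```

```bash
python3 -m inch '{"commands":[{"delta_pos":[-0.0001,-0.0041,0],"turn":-0.03,"gripper":0},{"delta_pos":[-0.0001,-0.0041,0],"turn":-0.03,"gripper":0},{"delta_pos":[-0.0001,-0.0041,0],"turn":-0.03,"gripper":0},{"delta_pos":[-0.0001,-0.0035,0],"turn":-0.025,"gripper":0},{"delta_pos":[0,0,0],"turn":0,"gripper":0},{"delta_pos":[0,0,0],"turn":0,"gripper":0}]}' ; python3 a.py
```

```text
time: 10.45
tcp_pos: [0.4869, 0.0094, 0.1122]
eef_rot: [1.058, -2.956, -0.002]
contact_force: [1.6, 1.5, -9.5]
finger_gap: 0.0068
gripper_force: 38.8
r 0.1376 ang 0.9805 yaw 0.9865 F tool [-2.2  0.2  9.5] z 0.1122 t 10.45
```

```bash
python3 -m inch '{"commands":[{"delta_pos":[0,0,0.002],"turn":0,"gripper":0},{"delta_pos":[0,0,0.002],"turn":0,"gripper":0},{"delta_pos":[0,0,0],"turn":0,"gripper":0},{"delta_pos":[0,0,0],"turn":0,"gripper":0.09},{"delta_pos":[0,0,0],"turn":0,"gripper":0.12},{"delta_pos":[0,0,0],"turn":0,"gripper":0.13},{"delta_pos":[0,0,0],"turn":0,"gripper":0.13}]}' ; python3 - <<'E'
from h import *
s=cams.camera("scene");cv2.imwrite("pics/c5.png",cv2.resize(s[170:250,230:330],(750,600),interpolation=2))
import runpy;runpy.run_path("a.py")
E
```

```text
time: 11.15
tcp_pos: [0.4891, 0.0085, 0.1109]
eef_rot: [-1.058, 2.955, -0.004]
contact_force: [-0.3, -0.0, 0.5]
finger_gap: 0.0112
gripper_force: 0.3
r 0.1365 ang 0.9955 yaw 0.9869 F tool [-0.4 -0.6  0.2] z 0.1107 t 11.2
```

View pics/c5.png

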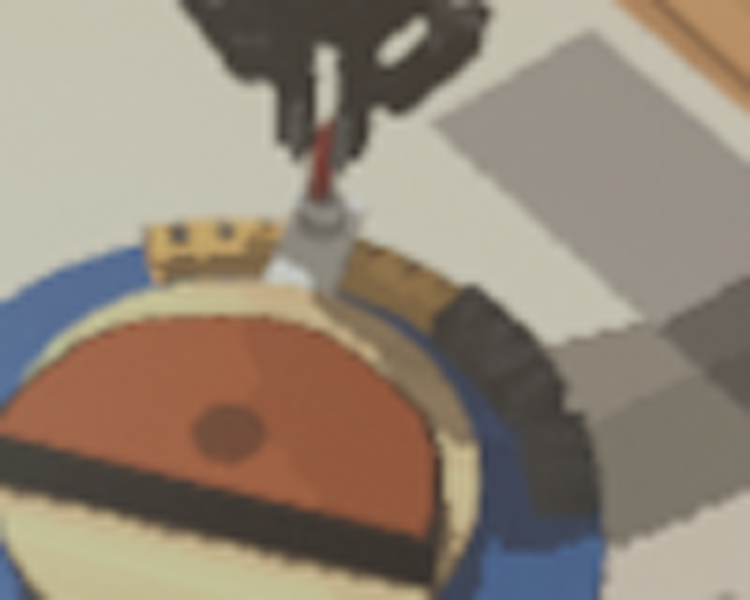

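```bash
python3 - <<'E'
from h import *
C=np.array([.593,.097])
def f(file,a):
    s=file if not isinstance(file,str) else cv2.resize(cv2.imread(file),(100,80),interpolation=cv2.INTER_AREA)
    q=s.astype(int);red=q[...,2]-np.maximum(q[...,0],q[...,1]);red[:, :25]=0
    red[45:]=0;red[:,:70-30]*=1
    w=np.where(red>35);ys,xs=w
    k=(ys<29)&(xs>30);ys,xs=ys[k]+170,xs[k]+230
    print("red rows",ys.min(),ys.max(),"cols at max",xs[ys==ys.max()],"n",len(ys), [int(red[y-170,25:75].max()) for y in range(184,202)])
    for z in(0,.007,.0127):
        P=[C[0]+.135*np.cos(2.8424+a),C[1]+.135*np.sin(2.8424+a)]
        print(z,"bottom",proj("scene",np.array([*P,.067+z])).round(1),"top",proj("scene",np.array([*P,.101+z])).round(1))
f("pics/c3.png",.868);f("pics/c4.png",.873);f("pics/c5.png",.987)
E
```

```text
red rows 170 193 cols at max [277] n 114 [7, 18, 31, 42, 46, 49, 54, 51, 42, 39, 30, 18, 7, 7, 7, 19, 31, 34]
0 bottom [277.7 195.6] top [278.1 188.4]
0.007 bottom [277.8 194.2] top [278.2 186.9]
0.0127 bottom [277.9 193. ] top [278.3 185.6]
red rows 170 194 cols at max [276 277] n 123 [7, 9, 33, 39, 44, 52, 56, 54, 50, 43, 40, 32, 21, 7, 7, 20, 31, 33]
0 bottom [277.5 195.6] top [277.9 188.3]
0.007 bottom [277.6 194.1] top [278.  186.8]
0.0127 bottom [277.7 192.9] top [278.1 185.6]
red rows 170 195 cols at max [272] n 116 [7, 8, 24, 41, 48, 48, 51, 53, 51, 45, 44, 36, 21, 7, 7, 20, 30, 31]
0 bottom [272.9 194.3] top [273.2 187.1]
0.007 bottom [273.  192.9] top [273.3 185.6]
0.0127 bottom [273.  191.7] top [273.4 184.3]
```

The ring's lower edge is at row 195, against 195.3 expected with the lock home and 193.9 with the pin on the rim, so it is home. I'll open and retreat upward.

```bash
python3 -m inch '{"commands":[{"delta_pos":[0,0,0],"turn":0,"gripper":0.25},{"delta_pos":[0,0,0],"turn":0,"gripper":0.35},{"delta_pos":[0,0,0],"turn":0,"gripper":0.35},{"delta_pos":[0,0,-0.015],"turn":0,"gripper":0.35},{"delta_pos":[0,0,-0.03],"turn":0,"gripper":0.35},{"delta_pos":[0,0,-0.04],"turn":0,"gripper":0.35},{"delta_pos":[0,0,-0.04],"turn":0,"gripper":0.35}]}'
python3 -m inch '{"commands":[{"delta_pos":[0.04,0,0],"turn":0,"gripper":0.35},{"delta_pos":[0.04,0,0],"turn":0,"gripper":0.35},{"delta_pos":[0.04,0,0],"turn":0,"gripper":0.35},{"delta_pos":[0,0,0],"turn":0,"gripper":0.35},{"delta_pos":[0,0,0],"turn":0,"gripper":0.35}]}'; python3 - <<'E'
from h import *
C=np.array([.593,.097])
s=cams.camera("scene");t=cams.camera("top")
cv2.imwrite("pics/c6.png",np.hstack([cv2.resize(s[175:235,240:300],(400,400),interpolation=2),cv2.resize(t[180:240,200:260],(400,400),interpolation=2)]))
q=s.astype(int);red=(q[...,2]-np.maximum(q[...,0],q[...,1]))
b=red[178:201,262:285];print(b.max(1));ys,xs=np.where(b>35);print(ys.mean()+178,xs.mean()+262,ys.min()+178,ys.max()+178)
for z in(0,.007):
    a=.987;print(proj("scene",np.array([C[0]+.135*np.cos(2.8424+a),C[1]+.135*np.sin(2.8424+a),.084+z])))
import runpy;runpy.run_path("a.py")
E
```

```text
time: 11.9
tcp_pos: [0.4872, 0.009, 0.2345]
eef_rot: [1.059, -2.956, -0.001]
contact_force: [0.2, 0.3, 0.9]
finger_gap: 0.0298
gripper_force: 0.0
time: 12.4
tcp_pos: [0.3949, -0.0677, 0.234]
eef_rot: [-1.056, 2.957, -0.001]
contact_force: [-0.6, 0.6, 0.4]
finger_gap: 0.0296
gripper_force: 0.0
[ 4  4  4  4  4  4  4 16 74 92 96 89 82 86 78 53 42 37 17  8  9 20 30]
190.15384615384616 272.84615384615387 186 195
[273.05585148 190.74422345]
[273.12548923 189.25149545]
r 0.2567 ang 0.9835 yaw 0.9873 F tool [-0.2  0.   0.1] z 0.2339 t 12.5
```

View pics/c6.png

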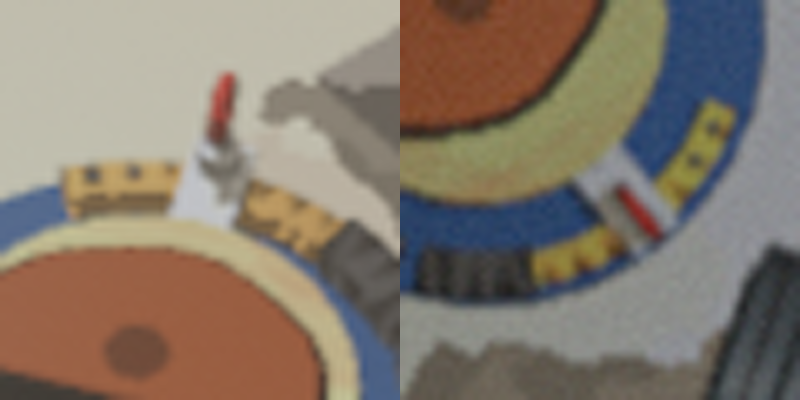

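The arm now lies over the brass gap. In the scene view the ring is centred at about (272.9,190.6), against 190.7 predicted for home and 189.3 for on the rim. In the top view it is at about (235.6,211.1). I'll triangulate once as a check and hand in if the lock is home.

```bash
python3 - <<'E'
from h import *
from plant import job
p,e=tri((272.9,190.6),(235.6,211.1));print(p,e)
if p[2]<.0875: print(job.hand_in())
E
```

```text
[0.49000952 0.01098767 0.08531428] 0.0014427573632962549
the job is handed in; nothing more can be done
None
```

I turned the table to about 0.99 rad and let the pin drop into the brass notch; the last pictures show the lock home (ring at 85 mm against 84 nominal, 91 if on the rim), the arm is clear, and the job is handed in with no verdict shown.

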